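# Set up the sharpening station from two piles of stones

### The job

Set up the sharpening station: take the two piles of sharpening stones on the rubber mat apart and seat each stone, honing face up, flat on the ledges between the end jaws of the holder that is set to its length, centred and square to it. The stones are brittle, so set them down rather than drop them, and leave the chisel and the oil bottle where they lie.

Things in the scene. Friction and masses are not known exactly. Their poses are not given: they have to be found in the camera images.
- stone_long: Loose sharpening stone, the longest stone: two-layer bench stone, mid grey upper half, dark grey lower half; slab 140 x 50 x 24 mm, about 0.38 kg. Origin: centre of its underside; x along its length, y across its width, z up out of the honing face. Starts flat on a 3 mm mat as the bottom of either pile, a smaller stone on it.
- stone_plate: Loose sharpening stone, the second-longest: diamond plate, a bright perforated metal plate (rows of small dark dots) on a black plastic base; slab 115 x 44 x 24 mm, about 0.42 kg. Origin: centre of its underside; x along its length, y across its width, z up out of the honing face. Starts flat on a 3 mm mat as the bottom of either pile, a smaller stone on it.
- stone_brown: Loose sharpening stone, the third-longest: plain brown oilstone; slab 92 x 38 x 20 mm, about 0.18 kg. Origin: centre of its underside; x along its length, y across its width, z up out of the honing face. Starts on top of either pile, lying on the middle of a larger stone (its underside 27 mm above the worktop).
- stone_short: Loose sharpening stone, the shortest: plain cream-coloured finishing stone; slab 70 x 32 x 20 mm, about 0.11 kg. Origin: centre of its underside; x along its length, y across its width, z up out of the honing face. Starts on top of either pile, lying on the middle of a larger stone (its underside 27 mm above the worktop).
- holder_long: Fixed holder for the 140 mm stone: two rods, a grey jaw at each end, knob at -x; 196 mm long, 60 wide. Origin: centre of its underside, on the worktop; x along it, z up. The stone lies on two ledges, tops 14 mm above the origin, 18 mm deep, between the jaws; inner jaw faces 154 mm apart, centred on the origin, jaws 12 mm thick, tops at 24 mm. Sides open. Holders swap places.
- holder_plate: Fixed holder for the 115 mm stone: two rods, a grey jaw at each end, knob at -x; 171 mm long, 54 wide. Origin: centre of its underside, on the worktop; x along it, z up. The stone lies on two ledges, tops 14 mm above the origin, 18 mm deep, between the jaws; inner jaw faces 129 mm apart, centred on the origin, jaws 12 mm thick, tops at 24 mm. Sides open. Holders swap places.
- holder_brown: Fixed holder for the 92 mm stone: two rods, a grey jaw at each end, knob at -x; 148 mm long, 48 wide. Origin: centre of its underside, on the worktop; x along it, z up. The stone lies on two ledges, tops 14 mm above the origin, 18 mm deep, between the jaws; inner jaw faces 106 mm apart, centred on the origin, jaws 12 mm thick, tops at 24 mm. Sides open. Holders swap places.
- holder_short: Fixed holder for the 70 mm stone: two rods, a grey jaw at each end, knob at -x; 126 mm long, 42 wide. Origin: centre of its underside, on the worktop; x along it, z up. The stone lies on two ledges, tops 14 mm above the origin, 18 mm deep, between the jaws; inner jaw faces 84 mm apart, centred on the origin, jaws 12 mm thick, tops at 24 mm. Sides open. Holders swap places.
- chisel: Bystander: loose bench chisel lying on the worktop between the robot and the holders, 250 x 27 x 27 mm; origin under its middle, y along its length (wooden handle at +y). To be left where it lies.
- oil_bottle: Bystander: loose green oil bottle lying on its flat behind the holders, 46 x 196 x 40 mm; origin under its middle, y along its length (nozzle at -y). To be left where it lies.
Mind the look-alikes: they are no part of the job. Leave any blue or orange look-alike of the stone_short alone.

How it is judged:
By the outcome, as a careful person would: the job done as asked, in the order asked, and still so for the second after the job is handed in, with the robot touching nothing.
It also fails if it takes over 96 s, if anything falls off the work surface, if the arm or the gripper's body presses on something with over 40 N, if the wrist force passes 120 N, or if a joint passes its speed limit or range.

### The arm

A 6-joint arm with a two-finger parallel gripper is mounted at the origin on a cart in front of the work surface, level with it; the furniture and walls round the work are solid. World frame = base frame: x ahead of the robot, y to its left, z up, the work surface at z = 0. Lengths are in m, angles in rad, forces in N, time in s.
With the tool pointing down it reaches from about 0.375 to 0.9 m from the base axis. Payload 3.1 kg.
Tool frame: the origin (TCP) lies between the finger pads; the fingertips stand 14 mm ahead of it and the grasp point (between the pads) lies 5 mm behind it (robot.finger_overhang is the distance from the TCP to the fingertips, in m); z points along the fingers, y is the line along which they close (so a half turn about z gives the same grasp; the last joint's range is limited). The gripper opens to 87 mm and grips with 3 to 60 N. Pads are 19 mm wide; open, the fingers measure 117 mm over their backs; the gripper's body (75 mm by 190 mm) begins 51 mm behind the grasp point.
Start: joints at [1.147, 0.527, 1.433, -0, 1.181, -0.178], TCP at [0.152, 0.606, 0.206] pointing down, gripper open.
Joint ranges: [-3.08, 3.08], [-0.75, 2.2], [0.22, 2.44], [-1.43, 4.57], [0, 2.65], [-2.85, 2.85]. Speed limits (rad/s): [2.79, 2.79, 3.14, 3.14, 3.14, 3.14].

### API

Orientations are given as a unit quaternion [x, y, z, w].
In Python, from rig import monitor, cams, workorder, robot gives the robot as it stands.
- The arm moves only by the tool send_rows, never from a script. Its argument "moves" is one flat list of numbers, 7 for each row, row after row: the opening, from 0 (shut) to 1 (fully open), then the shift along the world's x, y, z in cm, then the turn, a rotation vector about the world's x, y, z in rad. A call has 1 to 5 rows; each row is the pose to reach, as a shift and turn from the pose commanded when the call began; what a row does not reach only later rows make up. A row lasts 1/12 s, in which the tool goes at most 41.7 mm and 7.16 degrees, less where a joint would pass 70% of its speed; a pose out of reach is approached as far as the arm can. A call with a gripper value outside its range is refused whole. The fingers move at their own pace and stop on an object; "grip_force" is the grip in N (left out, the last holds). Time passes only in rows, so rows that repeat a pose let the fingers close. It gives the time, the measured TCP pose, the force, the opening and the grip force at its end, in the units of the state.
- monitor.get_obs(): the state, without advancing time (a new reading comes with each control period).
- cams.camera(name): name is "side" or "top"; returns a dict with "pixels" (400x640x3 uint8, blue, green, red), "range_z" (400x640 float32, m along the optical axis (not along the pixel's ray), 0 where there is no reading), "fovy" (degrees; the focal length in pixels is half the picture's height over the tangent of half this angle, whatever the lens; pixels are square), "cx", "cy" (the principal point, pixels), "dist_coeffs" ([k1, k2, p1, p2, k3] as OpenCV has them; the pictures are not rectified), "rvec" (rotation vector, rad) and "tvec" (3), from world to camera coordinates, as OpenCV has them. Camera axes: x right, y down, z forward; pixel columns grow to the right and rows downward; lengths in m; the calibration is good to about 2 mm. A picture is of the moment at which its call begins.
- workorder.hand_in(): hands the job in; it is judged then, once.
The state is a dict: "time": time; "q": joint angles; "joint_velocities": joint speeds; "joint_torque": joint torques, N m; "position": TCP position; "tool_rot": TCP orientation; "ft_force": force on the tool from outside, world axes, zero at the start; "moment": the same for the moment, N m; "grip_width": finger opening in m; "grip_force": force on a finger pad.
Only numpy, scipy, OpenCV 4.12 (cv2) and the standard library are available. Lean on these libraries where they do the work, as an engineer would, in place of code of your own. Each camera call takes 0.05 s, during which the arm holds its last target. There are 200 camera calls.

## Working session

There is one attempt and no reset: what is moved stays moved. The work goes in short steps, Python scripts to look and compute and a tool call to move; the robot and the scene stay as the last step left them, time stands still between calls to the robot, and variables do not carry over. Pictures are saved under pics/ and viewed, at most 14 in all, crops included, and the job is handed in when it is done.

Besides the shell and the picture viewer there is one more tool, called after "Call:" as name(argument=value, ...) on one line, values as JSON. send_rows: Moves the arm, as the interface text tells. Its arguments: {"type":"object","properties":{"moves":{"type":"array","items":{"type":"number"}},"grip_force":{"type":"number"}},"required":["moves"]}

```bash
ls; mkdir -p pics
cat > h.py <<'E'
import numpy as np, cv2
from rig import monitor, cams, workorder, robot
def shot(n):
    c=cams.camera(n); c=dict(c)
    f=200/np.tan(np.radians(c['fovy'])/2)
    c['K']=np.array([[f,0,c['cx']],[0,f,c['cy']],[0,0,1.]])
    c['D']=np.array(c['dist_coeffs'],float); c['R']=cv2.Rodrigues(np.array(c['rvec'],float))[0]; c['t']=np.array(c['tvec'],float).reshape(3)
    return c
def ray(c,uv):
    n=cv2.undistortPoints(np.array(uv,float).reshape(-1,1,2),c['K'],c['D']).reshape(-1,2)
    d=np.c_[n,np.ones(len(n))]@c['R']; o=-c['R'].T@c['t']
    return o,d
def plane(c,uv,z):
    o,d=ray(c,uv); return o+d*((z-o[2])/d[:,2])[:,None]
def cloud(c):
    v,u=np.mgrid[0:400,0:640]; n=cv2.undistortPoints(np.c_[u.ravel(),v.ravel()].astype(float).reshape(-1,1,2),c['K'],c['D']).reshape(-1,2)
    z=c['range_z'].ravel(); P=np.c_[n,np.ones(len(n))]*z[:,None]
    W=(P-c['t'])@c['R']; W[z==0]=np.nan
    return W.reshape(400,640,3)
E
python3 - <<'E'
from h import *
for n in("top","side"):
    c=shot(n); cv2.imwrite(f"pics/{n}0.png",c['pixels']); print(n,-c['R'].T@c['t'],c['fovy'],c['D'])
    np.savez(f"{n}0.npz",**c)
print(monitor.get_obs())
E
```

```text
pics
top [0.45154395 0.0429354  1.1392814 ] 53.84189285388003 [-0.01378786  0.          0.          0.          0.        ]
side [0.37963499 0.91883393 0.91060368] 47.19498811203958 [-0.03301444  0.          0.          0.          0.        ]
{'time': 0.1, 'q': array([ 1.14654189e+00,  5.28402941e-01,  1.43377064e+00, -5.31580971e-05,
        1.18139383e+00, -1.78483993e-01]), 'joint_velocities': array([ 5.61457171e-05, -1.55538021e-03, -2.87854424e-03, -1.66953099e-03,
        1.63491337e-03,  7.78100797e-04]), 'joint_torque': array([-1.68280444e-04, -4.40990567e+01, -1.77149856e+01,  6.35394920e-02,
        5.33543411e-02, -5.00885903e-05]), 'position': array([0.15175241, 0.60558308, 0.20485237]), 'tool_rot': array([ 1.22566079e-01,  9.92459864e-01, -9.50174148e-04, -2.69610088e-04]), 'ft_force': array([ 0.05620885, -0.77610646, -0.01240193]), 'moment': array([0.01216558, 0.02731033, 0.01740126]), 'grip_force': 0.0, 'grip_width': 0.08735094362303278}
```

View pics/top0.png

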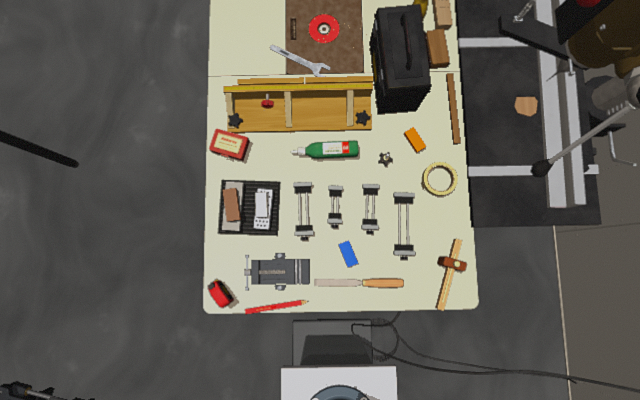

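View pics/side0.png

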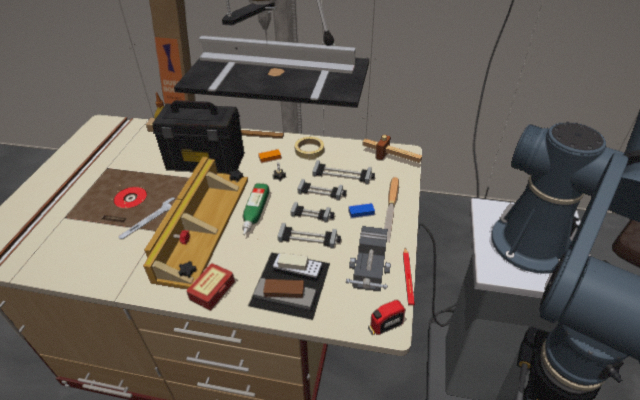

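Run:
```python
from h import *
t=cv2.imread("pics/top0.png")[170:270,210:425]; s=cv2.imread("pics/side0.png")[150:320,245:385]
t=cv2.resize(t,None,fx=3.7,fy=3.7,interpolation=cv2.INTER_CUBIC); cv2.imwrite("pics/tc.png",t)
s=cv2.resize(s,None,fx=3.5,fy=3.5,interpolation=cv2.INTER_CUBIC); cv2.imwrite("pics/sc.png",s)
c=dict(np.load("top0.npz")); W=cloud(c)
for uv in [(250,183),(232,205),(262,195),(263,222),(264,203),(303,184),(303,236),(335,186),(335,225),(370,187),(371,229),(404,197),(403,253),(320,215),(347,255),(360,282),(330,150),(280,270)]:
    print(uv,W[uv[1],uv[0]].round(4))
```

```text
(250, 183) [0.6716 0.2467 0.0061]
(232, 205) [0.6019 0.2895 0.0473]
(262, 195) [0.6291 0.2057 0.0443]
(263, 222) [0.5543 0.2055 0.0263]
(264, 203) [0.6062 0.2    0.0446]
(303, 184) [0.6621 0.0906 0.024 ]
(303, 236) [0.5132 0.0929 0.0157]
(335, 186) [ 0.6545 -0.0014  0.0236]
(335, 225) [0.5422 0.0013 0.0224]
(370, 187) [ 0.6494 -0.1018  0.0242]
(371, 229) [ 0.5293 -0.1012  0.0162]
(404, 197) [ 0.6203 -0.2006  0.0119]
(403, 253) [ 0.4597 -0.1874  0.0241]
(320, 215) [0.5737 0.0434 0.0031]
(347, 255) [ 0.4572 -0.0305  0.0202]
(360, 282) [ 0.3817 -0.0647  0.019 ]
(330, 150) [0.7581 0.0109 0.0354]
(280, 270) [0.4196 0.1561 0.0435]
```

View pics/tc.png

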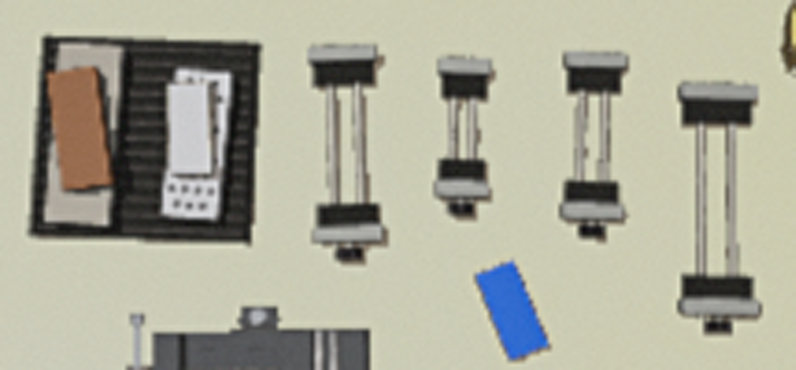

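View pics/sc.png

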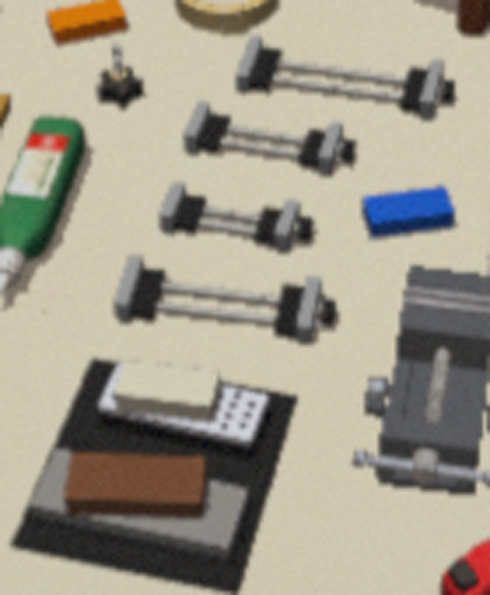

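```bash
cat > m.py <<'E'
from h import *
def rect(c,m,z):
    cs,_=cv2.findContours(m.astype(np.uint8),cv2.RETR_EXTERNAL,cv2.CHAIN_APPROX_NONE)
    k=max(cs,key=cv2.contourArea).reshape(-1,2)
    P=plane(c,k,z)[:,:2]; (cx,cy),(a,b),_=r=cv2.minAreaRect((P*1000).astype(np.float32))
    B=cv2.boxPoints(r); e=[B[1]-B[0],B[2]-B[1]]; e=max(e,key=np.linalg.norm)
    ang=np.degrees(np.arctan2(e[1],e[0])); ang=(ang+90)%180-90
    # principal axis / area centroid as a check
    v,u=np.nonzero(m); Q=plane(c,np.c_[u,v],z)[:,:2]*1000; q=Q.mean(0); w,V=np.linalg.eigh(np.cov((Q-q).T)); ax=V[:,1]
    a2=(np.degrees(np.arctan2(ax[1],ax[0]))+90)%180-90
    return np.round([cx,cy,ang,max(a,b),min(a,b)],1),np.round([*q,a2,*np.sqrt(12*w[::-1])],1),len(Q)
E
python3 - <<'E'
from m import *
for n in("top","side"):
    c=dict(np.load(f"{n}0.npz")); W=cloud(c); im=c['pixels']; hsv=cv2.cvtColor(im,cv2.COLOR_BGR2HSV)
    X,Y,Z=W[...,0],W[...,1],W[...,2]
    pile=(X>.48)&(X<.7)&(Y>.14)&(Y<.34)
    z=Z[(X>.45)&(X<.7)&(Y<-.02)&(Y>-.3)]; print(n,'table z',np.nanmedian(z))
    print('brown',*rect(c,pile&(hsv[...,0]<18)&(hsv[...,1]>90)&(Z>.036),.047))
    print('short',*rect(c,pile&(Y<.25)&(Z>.038)&(hsv[...,1]<90),.047))
    for nm,y0,xs in(('plate',.09,(.505,.67)),('short',0,(.53,.66)),('brown',-.1,(.52,.655)),('long',-.195,(.45,.63))):
        J=[]
        for s in(0,1):
            m=(abs(X-xs[s])<.035)&(abs(Y-y0)<.045)&(hsv[...,2]>105)&(hsv[...,1]<30)&(Z>.017)
            k,l,st,ce=cv2.connectedComponentsWithStats(m.astype(np.uint8))
            m=l==1+np.argmax(st[1:,4]); r=rect(c,m,.024); J.append(r[1]); print(nm,s,*r)
        d=J[1][:2]-J[0][:2]; print('  holder',(J[0][:2]+J[1][:2])/2,np.linalg.norm(d),np.degrees(np.arctan2(d[1],d[0])))
E
```

```text
top table z 7.039032938584414e-05
brown [603.9 292.5   8.6  91.2  39.3] [604.5 292.2   9.7  91.1  38.2] 437
short [602.1 209.1   2.4  70.5  32.7] [602.5 209.1   1.   70.2  32.9] 292
plate 0 [521.1  91.   88.9  53.8  11.3] [522.   91.8 -89.   53.7  11.6] 78
plate 1 [663.   93.5 -87.9  52.2  10.4] [662.8  92.3 -88.7  54.8  10.5] 67
  holder [592.4   92.05] 140.80088778129203 0.20346427084789992
short 0 [555.    3.9  88.9  39.8   8.6] [554.9   4.2  88.7  42.3  11.2] 59
short 1 [650.   -1.3  88.9  40.3   8.8] [650.2  -2.   87.5  42.9  11.1] 57
  holder [602.55   1.1 ] 95.50146595733499 -3.722286730824728
brown 0 [536.  -96.2  88.9  48.2   8.5] [535.9 -96.9  88.7  48.6  10.9] 68
brown 1 [ 653.8 -103.4   88.9   43.2    8.8] [ 653.7 -102.8   87.9   45.2   11.2] 62
  holder [594.8  -99.85] 117.94765788263884 -2.8672568946308274
long 0 [ 461.1 -190.3   88.9   56.2    8.4] [ 461.1 -190.3   88.3   57.9   10.7] 82
long 1 [ 625.8 -198.4   88.9   57.4    8.7] [ 626.2 -200.3   87.    59.1   10.5] 76
  holder [ 543.65 -195.3 ] 165.4025695084572 -3.4661336979754456
side table z 0.0009081584330559705

[... 352 characters left out ...]
41461779
short 0 [551.1   1.8 -79.8  36.7  14. ] [550.8   2.8  87.8  38.9  11.9] 39
short 1 [6.468e+02 5.000e-01 8.450e+01 4.420e+01 1.110e+01] [647.   -1.1  85.1  44.4  11.2] 40
  holder [598.9    0.85] 96.27902159868478 -2.321530589832718
brown 0 [530.3 -97.7  87.2  43.8  13.4] [531.1 -97.7  85.5  45.9  13.2] 44
brown 1 [ 648.9 -104.3   86.8   44.7   11.5] [ 649.6 -104.3   85.6   49.4   11.2] 36
  holder [ 590.35 -101.  ] 118.68365515099373 -3.1878637400461733
long 0 [ 455.5 -192.4   88.    56.9   13.5] [ 456.4 -192.8   86.5   60.8   12.5] 47
long 1 [ 622.6 -198.3   86.4   58.2   11. ] [ 622.6 -197.5   87.2   61.3   11.5] 41
  holder [ 539.5  -195.15] 166.26644279589317 -1.6198460485384523
```

Top crop: brown stone (232,205) lies on the grey long stone. The cream stone (261,205) lies on the white, dotted diamond plate. The holders, left to right, are plate (303,210), short (335,205), brown (370,208) and long (404,225), with knobs toward the robot. The short-stone look-alikes are blue (347,255) and orange (415,139); the cream stone is the one meant. Measured sizes match the description.

Call:
send_rows(moves=[0.7, 15.1, -10.4, -1.8, 0, 0, 0.136, 0.7, 15.1, -10.4, -1.8, 0, 0, 0.136, 0.7, 15.1, -10.4, -1.8, 0, 0, 0.136, 0.7, 15.1, -10.4, -1.8, 0, 0, 0.136, 0.7, 15.1, -10.4, -1.8, 0, 0, 0.136], grip_force=20)

```text
time: 0.52
position: [0.3062, 0.4992, 0.1868]
tool_rot: [0.056, 0.998, -0.001, 0.0]
ft_force: [1.2, 0.4, -0.3]
grip_width: 0.0642
grip_force: 0.0
```

Call:
send_rows(moves=[0.7, 15.1, -10.4, -1.8, 0, 0, 0.136, 0.7, 15.1, -10.4, -1.8, 0, 0, 0.136, 0.7, 15.1, -10.4, -1.8, 0, 0, 0.136, 0.7, 15.1, -10.4, -1.8, 0, 0, 0.136, 0.7, 15.1, -10.4, -1.8, 0, 0, 0.136])

```text
time: 0.93
position: [0.4579, 0.3952, 0.1689]
tool_rot: [-0.012, 1.0, -0.001, 0.001]
ft_force: [-0.4, 0.1, 0.5]
grip_width: 0.0611
grip_force: 0.0
```

Call:
send_rows(moves=[0.7, 15.0, -10.5, -2.0, 0, 0, 0.135, 0.7, 15.0, -10.5, -2.0, 0, 0, 0.135, 0.7, 15.0, -10.5, -2.0, 0, 0, 0.135, 0.7, 15.0, -10.5, -2.0, 0, 0, 0.135, 0.7, 15.0, -10.5, -2.0, 0, 0, 0.135])

```text
time: 1.35
position: [0.6084, 0.2894, 0.1487]
tool_rot: [-0.079, 0.997, -0.001, 0.001]
ft_force: [0.3, 0.7, 0.2]
grip_width: 0.0611
grip_force: 0.0
```

Call:
send_rows(moves=[0.7, 0, 0, -3.5, 0, 0, 0, 0.7, 0, 0, -7, 0, 0, 0, 0.7, 0, 0, -9.5, 0, 0, 0, 0.7, 0, 0, -10.4, 0, 0, 0, 0.7, 0, 0, -10.4, 0, 0, 0])

```text
time: 1.77
position: [0.6013, 0.2926, 0.0425]
tool_rot: [-0.081, 0.997, -0.001, -0.003]
ft_force: [0.1, 0.1, -0.9]
grip_width: 0.0611
grip_force: 0.0
```

Run:
```python
from h import *
o=monitor.get_obs(); print(o['position'],o['tool_rot'],o['q'])
```

```text
[0.60128742 0.29264188 0.0424728 ] [-8.05808042e-02  9.96741712e-01 -6.72375887e-04 -3.49864850e-03] [ 2.86129769e-01  7.85050051e-01  1.42556868e+00  1.37778606e-04
  9.38098424e-01 -1.44608598e+00]
```

Call:
send_rows(moves=[0.7, 0, 0, 0.1, 0, 0, 0, 0.2, 0, 0, 0.1, 0, 0, 0, 0.2, 0, 0, 0.1, 0, 0, 0, 0.2, 0, 0, 0.1, 0, 0, 0, 0.2, 0, 0, 0.1, 0, 0, 0])

```text
time: 2.18
position: [0.6048, 0.2936, 0.0483]
tool_rot: [-0.081, 0.997, 0.0, 0.001]
ft_force: [-0.5, 0.5, 0.2]
grip_width: 0.0418
grip_force: 0.0
```

Call:
send_rows(moves=[0.2, 0, 0, 0, 0, 0, 0, 0.2, 0, 0, 0, 0, 0, 0])

```text
time: 2.35
position: [0.6042, 0.2933, 0.0473]
tool_rot: [-0.081, 0.997, 0.0, 0.0]
ft_force: [-0.8, 0.8, 0.3]
grip_width: 0.0287
grip_force: 0.0
```

```bash
cat > v.py <<'E'
import sys
from h import *
n,x0,x1,y0,y1,s,f=sys.argv[1:]; x0,x1,y0,y1=map(int,(x0,x1,y0,y1))
c=shot(n); np.savez(f"{f}.npz",**c); cv2.imwrite(f"pics/{f}.png",cv2.resize(c['pixels'][y0:y1,x0:x1],None,fx=float(s),fy=float(s),interpolation=cv2.INTER_CUBIC))
E
python3 v.py side 230 400 180 330 4 s1; python3 -c "
from h import *
print(monitor.get_obs())"
```

```text
{'time': 2.4, 'q': array([ 2.85845832e-01,  7.79197955e-01,  1.42257936e+00,  1.48975686e-05,
        9.39346231e-01, -1.44615358e+00]), 'joint_velocities': array([ 3.15649498e-04,  6.65623431e-03, -7.80633726e-04,  2.27174652e-03,
       -8.22674196e-04,  9.17329365e-05]), 'joint_torque': array([ 2.04109121e-02, -5.06291699e+01, -1.38148767e+01, -2.11696821e-02,
        7.75232376e-02,  2.35178632e-04]), 'position': array([0.6041362 , 0.29325068, 0.0470784 ]), 'tool_rot': array([-8.05099149e-02,  9.96753780e-01,  5.36911950e-05,  2.28407034e-04]), 'ft_force': array([ 1.33192675, -0.7361523 ,  0.02922106]), 'moment': array([-0.00472093,  0.04460363, -0.01096893]), 'grip_force': 0.0, 'grip_width': 0.024529150014432222}
```

View pics/s1.png

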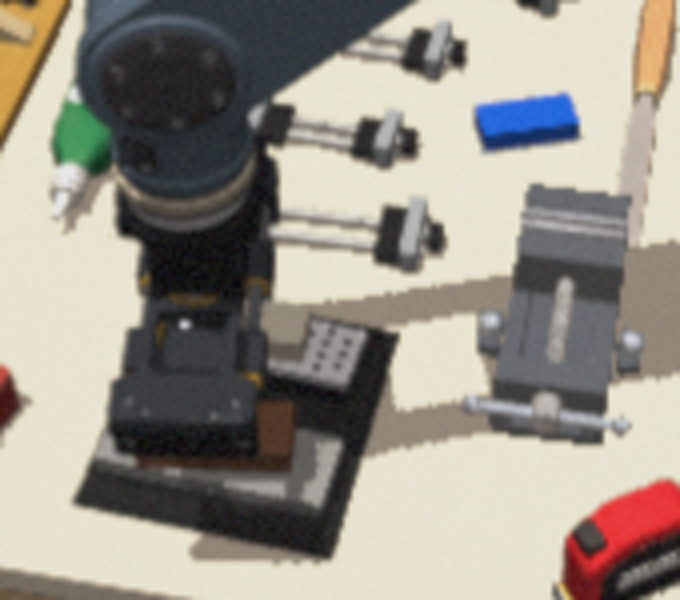

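The gripper body hides the fingers. The brown stone's front end shows at about (270,430) in the crop, undisturbed. The fingers closed past 38 mm without any force, so I'll check the robot's parameters.

Run:
```python
from m import *
print([ (k,getattr(robot,k)) for k in dir(robot) if k[0]!='_'])
t=shot("top"); cv2.imwrite("pics/t1.png",cv2.resize(t['pixels'][130:280,190:330],None,fx=4,fy=4,interpolation=cv2.INTER_CUBIC))
s=dict(np.load("s1.npz")); W=cloud(s); 
for v in range(250,305,4): print(v,[tuple((W[v,u]*1000).round()) for u in (262,276,288,296)])
```

```text
[('Unreachable', <class 'rig.Unreachable'>), ('finger_overhang', 0.014)]
250 [(np.float64(698.0), np.float64(153.0), np.float64(-0.0)), (np.float64(603.0), np.float64(307.0), np.float64(189.0)), (np.float64(576.0), np.float64(307.0), np.float64(195.0)), (np.float64(571.0), np.float64(267.0), np.float64(151.0))]
254 [(np.float64(693.0), np.float64(168.0), np.float64(1.0)), (np.float64(604.0), np.float64(306.0), np.float64(175.0)), (np.float64(577.0), np.float64(308.0), np.float64(183.0)), (np.float64(571.0), np.float64(268.0), np.float64(139.0))]
258 [(np.float64(690.0), np.float64(181.0), np.float64(0.0)), (np.float64(602.0), np.float64(316.0), np.float64(173.0)), (np.float64(576.0), np.float64(313.0), np.float64(175.0)), (np.float64(591.0), np.float64(203.0), np.float64(47.0))]
262 [(np.float64(633.0), np.float64(318.0), np.float64(156.0)), (np.float64(603.0), np.float64(314.0), np.float64(158.0)), (np.float64(574.0), np.float64(322.0), np.float64(174.0)), (np.float64(588.0), np.float64(217.0), np.float64(48.0))]
266 [(np.float64(630.0), np.float64(331.0), np.float64(158.0)), (np.fl
[... 1622 characters left out ...]
oat64(650.0), np.float64(309.0), np.float64(25.0)), (np.float64(587.0), np.float64(382.0), np.float64(139.0)), (np.float64(562.0), np.float64(377.0), np.float64(138.0)), (np.float64(566.0), np.float64(308.0), np.float64(46.0))]
298 [(np.float64(649.0), np.float64(315.0), np.float64(18.0)), (np.float64(614.0), np.float64(315.0), np.float64(27.0)), (np.float64(586.0), np.float64(309.0), np.float64(26.0)), (np.float64(567.0), np.float64(309.0), np.float64(31.0))]
302 [(np.float64(650.0), np.float64(316.0), np.float64(3.0)), (np.float64(614.0), np.float64(317.0), np.float64(15.0)), (np.float64(584.0), np.float64(319.0), np.float64(25.0)), (np.float64(565.0), np.float64(317.0), np.float64(27.0))]
```

View pics/t1.png

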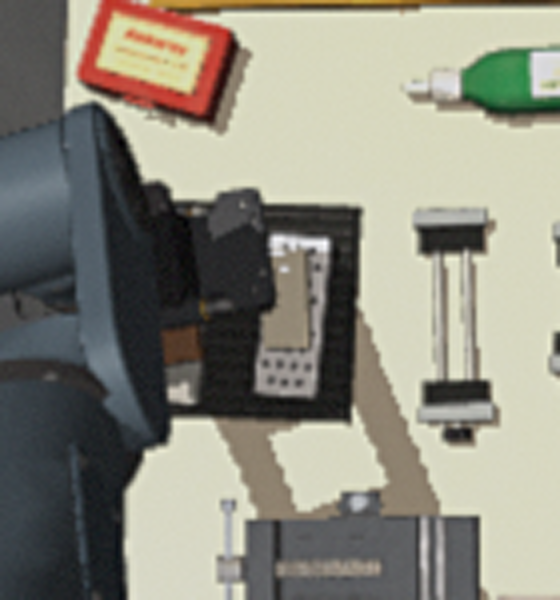

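```bash
python3 - <<'E'
from h import *
for n in("side","top"):
    c=dict(np.load(n+"0.npz"))
    for z in (.206,.192,.262): print(n,cv2.projectPoints(np.array([[.152,.606,z]]),c['rvec'],c['tvec'],c['K'],c['D'])[0].ravel())
E
python3 v.py side 230 400 180 330 1 s2
```

```text
side [517.98858384 432.48183712]
side [515.31683155 436.13806267]
side [529.4702751  416.73027868]
top [ 75.36806863 394.98799249]
top [ 79.09533777 392.90794291]
top [ 59.24557274 403.9829896 ]
```

Call:
send_rows(moves=[0.7, 0, 0, 0, 0, 0, 0, 0.7, 0, 0, 0, 0, 0, 0, 0.7, 0, 0, 0, 0, 0, 0, 0.7, 0, 0, 0, 0, 0, 0, 0.7, 0, 0, 0, 0, 0, 0])

```text
time: 2.92
position: [0.6041, 0.2932, 0.0467]
tool_rot: [-0.08, 0.997, -0.0, -0.0]
ft_force: [0.2, -0.2, 0.1]
grip_width: 0.0456
grip_force: 0.0
```

Call:
send_rows(moves=[0.7, 0, 0, -0.1, 0, 0, 0, 0.7, 0, 0, -0.2, 0, 0, 0, 0.7, 0, 0, -0.4, 0, 0, 0, 0.7, 0, 0, -0.6, 0, 0, 0, 0.7, 0, 0, -0.6, 0, 0, 0])

```text
time: 3.33
position: [0.6036, 0.2931, 0.0401]
tool_rot: [-0.081, 0.997, -0.0, -0.001]
ft_force: [-0.2, 0.3, 0.6]
grip_width: 0.0607
grip_force: 0.0
```

Call:
send_rows(moves=[0.7, 0, 0, 4, 0, 0, 0, 0.7, 0, 0, 8, 0, 0, 0, 0.7, 0, 0, 12, 0, 0, 0.12, 0.7, 0, 0, 14, 0, 0, 0.24, 0.7, 0, 0, 14, 0, 0, 0.36])

```text
time: 3.75
position: [0.608, 0.2945, 0.1878]
tool_rot: [-0.261, 0.965, 0.0, 0.006]
ft_force: [0.9, -0.4, 0.4]
grip_width: 0.0609
grip_force: 0.0
```

Call:
send_rows(moves=[0.7, 0, 0, 0, 0, 0, 0.6, 0.7, 0, 0, 0, 0, 0, 0.6, 0.7, 0, 0, 0, 0, 0, 0.6, 0.7, 0, 0, 0, 0, 0, 0.6, 0.7, 0, 0, 0, 0, 0, 0.6])

```text
time: 4.17
position: [0.6039, 0.2932, 0.1807]
tool_rot: [-0.534, 0.845, 0.0, -0.0]
ft_force: [-0.4, -0.1, 0.0]
grip_width: 0.0607
grip_force: 0.0
```

Call:
send_rows(moves=[0.7, 0, 0, 0, 0, 0, 0.5, 0.7, 0, 0, 0, 0, 0, 0.5, 0.7, 0, 0, 0, 0, 0, 0.5, 0.7, 0, 0, 0, 0, 0, 0.5, 0.7, 0, 0, 0, 0, 0, 0.5])

```text
time: 4.58
position: [0.5997, 0.3048, 0.1803]
tool_rot: [0.718, -0.696, 0.007, 0.004]
ft_force: [-0.2, 0.3, -0.4]
grip_width: 0.0609
grip_force: 0.0
```

Run:
```python
from h import *
o=monitor.get_obs(); p=o['position']; print(p,o['tool_rot'])
c=shot("side"); np.savez("s3.npz",**c); im=c['pixels'].copy()
R=__import__('scipy.spatial.transform',fromlist=['R']).Rotation.from_quat(o['tool_rot']).as_matrix()
for d in(-.005,.014):
  for w in(-.03,0,.03):
    u=cv2.projectPoints((p+R@[0,w,d])[None],c['rvec'],c['tvec'],c['K'],c['D'])[0].ravel().astype(int); cv2.circle(im,tuple(int(a) for a in u),1,(0,0,255) if d>0 else (0,255,0),-1); print(u)
u0,v0=u; im=im[max(0,v0-90):v0+70,max(0,u0-90):u0+90]; cv2.imwrite("pics/s3.png",cv2.resize(im,None,fx=3.7,fy=3.7,interpolation=cv2.INTER_CUBIC))
```

```text
[0.59972478 0.30479801 0.1802801 ] [ 0.71761534 -0.69639197  0.00718483  0.00385119]
[263 248]
[277 250]
[291 252]
[264 254]
[278 256]
[292 258]
```

View pics/s3.png

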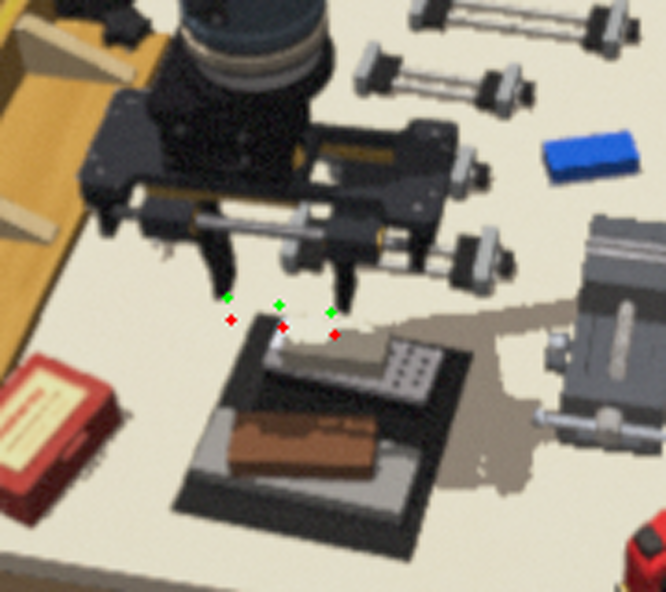

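The fingers are at about (225,297) and (345,312) in the crop, roughly 20 px above the predicted red tip marks. So the true tips sit off from the reported pose, and I'll get the amount from depth.

Run:
```python
from h import *
c=dict(np.load("s3.npz")); W=cloud(c); o=monitor.get_obs(); print(o['position'],o['q'].round(3), o['tool_rot'])
x0=292-90;y0=258-90
for cu,cr in((225,range(225,300,9)),(345,range(240,315,9))):
    for r in cr: u=x0+round(cu/3.7); v=y0+round(r/3.7); print(u,v,(W[v,u]*1000).round(1))
```

```text
[0.59997156 0.30408093 0.18027525] [ 0.311  0.621  1.326 -0.018  1.195 -2.854] [ 0.71786151 -0.69613496  0.00740759  0.00401082]
263 229 [612.2 339.2 282.8]
263 231 [627.2 303.1 237.7]
263 234 [628.1 303.2 228.8]
263 236 [627.9 305.2 225. ]
263 239 [627.1 309.6 220.7]
263 241 [626.8 311.8 217. ]
263 243 [627.3 312.1 211.2]
263 246 [626.9 315.5 205.6]
263 248 [626.9 317.  201.1]
295 233 [nan nan nan]
295 235 [548.4 342.3 281.4]
295 238 [548.3 343.8 274.7]
295 240 [556.8 316.1 238.1]
295 243 [557.2 316.3 229.4]
295 245 [558.  314.4 221.3]
295 247 [558.3 314.7 215.5]
295 250 [558.7 315.  206.6]
295 252 [558.6 316.3 201.9]
```

Call:
send_rows(moves=[0.7, 0, 0, 0, 0, 0, -0.6, 0.7, 0, 0, 0, 0, 0, -0.6, 0.7, 0, 0, 0, 0, 0, -0.6, 0.7, 0, 0, 0, 0, 0, -0.6, 0.7, 0, 0, 0, 0, 0, -0.6])

```text
time: 5.05
position: [0.6007, 0.3028, 0.1804]
tool_rot: [-0.477, 0.879, -0.006, -0.006]
ft_force: [0.6, -0.4, 0.0]
grip_width: 0.0609
grip_force: 0.0
```

Call:
send_rows(moves=[0.7, 0, 0, -3, 0, 0, -0.6, 0.7, 0, 0, -4, 0, 0, -0.6, 0.7, 0, 0, -4, 0, 0, -0.6, 0.7, 0, 0, -4, 0, 0, -0.6, 0.7, 0, 0, -4, 0, 0, -0.6])

```text
time: 5.47
position: [0.6005, 0.3027, 0.1398]
tool_rot: [-0.196, 0.981, -0.004, -0.008]
ft_force: [0.8, -0.5, 0.1]
grip_width: 0.0609
grip_force: 0.0
```

Call:
send_rows(moves=[0.7, 0, 0, -2, 0, 0, -0.12, 0.7, 0, 0, -4, 0, 0, -0.24, 0.7, 0, 0, -5, 0, 0, -0.25, 0.7, 0, 0, -5, 0, 0, -0.25, 0.7, 0, 0, -5, 0, 0, -0.25])

```text
time: 5.88
position: [0.6004, 0.3029, 0.09]
tool_rot: [-0.076, 0.997, -0.003, -0.009]
ft_force: [-0.6, -0.0, 0.4]
grip_width: 0.061
grip_force: 0.0
```

```bash
cat > o.py <<'E'
from h import *
o=monitor.get_obs(); q=o['tool_rot']; print(o['position'].round(4),q.round(4),'yawY',((2*np.degrees(np.arctan2(q[1],q[0]))-90)%180).round(2),o['q'].round(3),o['time'],o['ft_force'].round(1),o['grip_width'],o['grip_force'])
E
python3 o.py
```

```text
[0.6004 0.3029 0.09  ] [-0.0762  0.997  -0.0034 -0.0087] yawY 98.74 [ 0.303  0.731  1.382 -0.003  1.047 -1.419] 5.8833 [-0.6 -0.   0.4] 0.060974031470082096 0.0
```

```bash
cat > d.py <<'E'
# usage: d.py yawY -> rotvec to vertical tool with that closing-axis yaw
import sys
from h import *
from scipy.spatial.transform import Rotation as Ro
o=monitor.get_obs(); R=Ro.from_quat(o['tool_rot']); a=np.radians((float(sys.argv[1])+90)/2)
for s in (a,a+np.pi/2):
    T=Ro.from_quat([np.cos(s),np.sin(s),0,0]); print((T*R.inv()).as_rotvec().round(4))
E
python3 d.py 99.2
```

```text
[ 0.0081 -0.0168  0.008 ]
[-0.0263 -0.0127 -3.1335]
```

Call:
send_rows(moves=[0.7, 0.3, -1.0, -2, 0.008, -0.017, 0.008, 0.7, 0.3, -1.0, -4, 0.008, -0.017, 0.008, 0.7, 0.3, -1.0, -6, 0.008, -0.017, 0.008, 0.7, 0.3, -1.0, -7, 0.008, -0.017, 0.008, 0.7, 0.3, -1.0, -7, 0.008, -0.017, 0.008])

```text
time: 6.3
position: [0.6025, 0.2929, 0.019]
tool_rot: [-0.08, 0.997, -0.0, -0.001]
ft_force: [-0.8, 0.8, -0.4]
grip_width: 0.061
grip_force: 0.0
```

Call:
send_rows(moves=[0.7, 0, 0, -0.2, 0, 0, 0, 0.7, 0, 0, -0.4, 0, 0, 0, 0.3, 0, 0, -0.4, 0, 0, 0, 0.3, 0, 0, -0.4, 0, 0, 0, 0.3, 0, 0, -0.4, 0, 0, 0])

```text
time: 6.72
position: [0.6042, 0.2936, 0.0174]
tool_rot: [-0.079, 0.997, 0.0, 0.002]
ft_force: [0.2, 0.5, 0.2]
grip_width: 0.0479
grip_force: 0.0
```

Call:
send_rows(moves=[0.3, 0, 0, 0, 0, 0, 0, 0.3, 0, 0, 0, 0, 0, 0, 0.3, 0, 0, 0, 0, 0, 0])

```text
time: 6.97
position: [0.6039, 0.2932, 0.017]
tool_rot: [-0.079, 0.997, 0.0, 0.001]
ft_force: [-0.1, 0.2, 3.1]
grip_width: 0.038
grip_force: 20.0
```

```bash
python3 o.py
```

```text
[0.6039 0.2932 0.017 ] [-0.0792  0.9969  0.      0.0012] yawY 99.08 [ 2.860e-01  8.200e-01  1.435e+00 -1.000e-03  8.840e-01 -1.443e+00] 6.9667 [-0.1  0.2  3.1] 0.03796891143877061 19.97729390859604
```

Call:
send_rows(moves=[0.3, 0, 0, 0.5, 0, 0, 0, 0.3, 0, 0, 2.5, 0, 0, 0, 0.3, 0, 0, 5.5, 0, 0, 0, 0.3, 0, -2, 8, 0, 0, 0, 0.3, 0, -5, 8, 0, 0, 0], grip_force=30)

```text
time: 7.38
position: [0.6073, 0.2465, 0.1019]
tool_rot: [-0.081, 0.997, 0.002, 0.006]
ft_force: [1.5, -0.1, -1.7]
grip_width: 0.0377
grip_force: 30.0
```

Call:
send_rows(moves=[0.3, 0, -4, 0, 0, 0, -0.05, 0.3, -0.2, -8, 0, 0, 0, -0.1, 0.3, -0.4, -12, 0, 0, 0, -0.15, 0.3, -0.6, -16, 0, 0, 0, -0.2, 0.3, -0.9, -20, 0, 0, 0, -0.211])

```text
time: 7.8
position: [0.594, 0.0418, 0.0964]
tool_rot: [0.027, 1.0, 0.0, 0.001]
ft_force: [1.0, -0.5, -2.7]
grip_width: 0.0375
grip_force: 30.0
```

Call:
send_rows(moves=[0.3, 0, -4, 0, 0, 0, 0, 0.3, 0, -8, 0, 0, 0, 0, 0.3, 0, -11.5, 0, 0, 0, 0, 0.3, 0, -14.2, -1.5, 0, 0, 0, 0.3, 0, -14.2, -3, 0, 0, 0])

```text
time: 8.22
position: [0.5966, -0.1053, 0.0673]
tool_rot: [0.029, 1.0, -0.002, 0.003]
ft_force: [-0.3, 0.2, -1.5]
grip_width: 0.0381
grip_force: 30.0
```

Call:
send_rows(moves=[0.3, 0, 0, -1, 0, 0, 0, 0.3, 0, 0, -2, 0, 0, 0, 0.3, 0, 0, -3, 0, 0, 0, 0.3, 0, 0, -3.3, 0, 0, 0, 0.3, 0, 0, -3.3, 0, 0, 0])

```text
time: 8.63
position: [0.5938, -0.0972, 0.0323]
tool_rot: [0.026, 1.0, 0.0, -0.0]
ft_force: [-0.2, 0.7, -1.9]
grip_width: 0.0373
grip_force: 30.0
```

```bash
python3 o.py
```

```text
[ 0.5938 -0.0972  0.0323] [ 2.550e-02  9.997e-01  5.000e-04 -4.000e-04] yawY 87.08 [-3.480e-01  7.330e-01  1.618e+00  1.000e-03  7.920e-01 -1.869e+00] 8.6333 [-0.2  0.7 -1.9] 0.037306148979498695 29.97467815876007
```

Call:
send_rows(moves=[0.3, 0, 0, 0, 0, 0, 0, 0.3, 0, 0, 0, 0, 0, 0, 0.3, 0, 0, 0, 0, 0, 0])

```text
time: 8.88
position: [0.5952, -0.0984, 0.0342]
tool_rot: [0.026, 1.0, -0.0, 0.001]
ft_force: [-0.5, 1.0, -2.2]
grip_width: 0.0375
grip_force: 30.0
```

```bash
python3 o.py; python3 v.py side 270 400 140 240 5 s4
```

```text
[ 0.5952 -0.0984  0.0342] [ 2.600e-02  9.997e-01 -2.000e-04  1.500e-03] yawY 87.02 [-3.490e-01  7.300e-01  1.616e+00  1.000e-03  7.920e-01 -1.869e+00] 8.8833 [-0.5  1.  -2.2] 0.037457397325486655 29.974635243415833
```

View pics/s4.png

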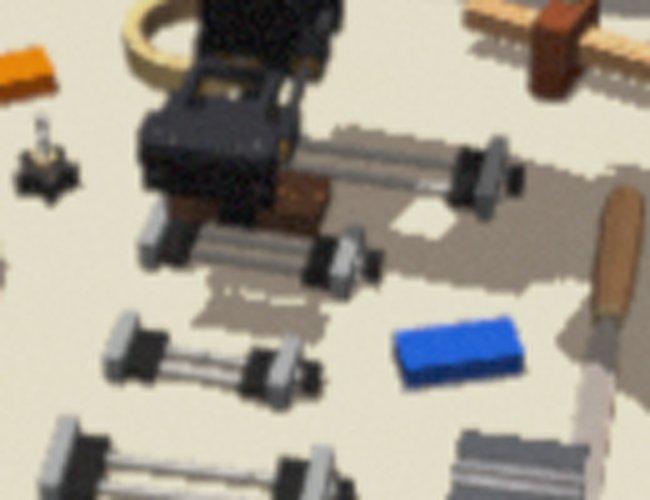

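The brown stone (245,205) hangs over and along the brown holder (250,245). Now lowering it.

Call:
send_rows(moves=[0.3, 0, 0, -0.7, 0, 0, 0, 0.3, 0, 0, -1.4, 0, 0, 0, 0.3, 0, 0, -2.0, 0, 0, 0, 0.3, 0, 0, -2.3, 0, 0, 0, 0.3, 0, 0, -2.5, 0, 0, 0])

```text
time: 9.35
position: [0.5939, -0.0985, 0.0073]
tool_rot: [0.026, 1.0, 0.0, -0.0]
ft_force: [-0.1, -0.3, -1.8]
grip_width: 0.0377
grip_force: 30.0
```

Call:
send_rows(moves=[0.3, 0, 0, -0.1, 0, 0, 0, 0.3, 0, 0, -0.2, 0, 0, 0, 0.3, 0, 0, -0.3, 0, 0, 0, 0.3, 0, 0, -0.4, 0, 0, 0, 0.3, 0, 0, -0.4, 0, 0, 0])

```text
time: 9.77
position: [0.5946, -0.0987, 0.0044]
tool_rot: [0.026, 1.0, 0.0, 0.001]
ft_force: [-0.1, -0.4, -1.9]
grip_width: 0.0374
grip_force: 30.0
```

```bash
python3 o.py
```

```text
[ 0.5946 -0.0987  0.0044] [2.640e-02 9.997e-01 0.000e+00 8.000e-04] yawY 86.98 [-3.500e-01  7.780e-01  1.625e+00  1.000e-03  7.370e-01 -1.869e+00] 9.7667 [-0.1 -0.4 -1.9] 0.03742721410147891 29.974669218063354
```

Call:
send_rows(moves=[0.3, 0, 0, -0.05, 0, 0, 0, 0.3, 0, 0, -0.1, 0, 0, 0, 0.3, 0, 0, -0.15, 0, 0, 0, 0.3, 0, 0, -0.15, 0, 0, 0])

```text
time: 10.1
position: [0.5948, -0.0987, 0.004]
tool_rot: [0.026, 1.0, -0.0, 0.001]
ft_force: [-2.2, 0.7, 5.2]
grip_width: 0.0375
grip_force: 30.0
```

Call:
send_rows(moves=[0.6, 0, 0, 0, 0, 0, 0, 0.6, 0, 0, 0, 0, 0, 0, 0.6, 0, 0, 0, 0, 0, 0, 0.6, 0, 0, 0.5, 0, 0, 0, 0.6, 0, 0, 2, 0, 0, 0])

```text
time: 10.52
position: [0.593, -0.0982, 0.0214]
tool_rot: [0.026, 1.0, 0.001, -0.001]
ft_force: [-1.2, -0.4, -0.3]
grip_width: 0.0517
grip_force: 0.0
```

Call:
send_rows(moves=[0.6, 0, 0, 4, 0, 0, 0, 0.6, 0, 4, 7, 0, 0, 0.03, 0.6, 0.2, 8, 7, 0, 0, 0.08, 0.6, 0.4, 12, 7, 0, 0, 0.08, 0.6, 0.8, 16, 7, 0, 0, 0.08])

```text
time: 10.93
position: [0.6027, 0.0603, 0.0945]
tool_rot: [-0.013, 1.0, 0.0, 0.002]
ft_force: [1.1, -0.0, -0.9]
grip_width: 0.0523
grip_force: 0.0
```

Call:
send_rows(moves=[0.6, 0, 4, 0, 0, 0, 0, 0.6, 0, 8, 0, 0, 0, 0, 0.6, 0, 12, 0, 0, 0, 0, 0.6, 0, 14.9, -2, 0, 0, 0, 0.6, 0, 14.9, -3, 0, 0, 0])

```text
time: 11.35
position: [0.6017, 0.2142, 0.0626]
tool_rot: [-0.016, 1.0, 0.001, 0.001]
ft_force: [0.1, -0.2, -1.1]
grip_width: 0.0525
grip_force: 0.0
```

```bash
python3 o.py
python3 - <<'E'
from m import *
c=shot("top"); np.savez("t2.npz",**c); W=cloud(c); hsv=cv2.cvtColor(c['pixels'],cv2.COLOR_BGR2HSV); X,Y,Z=W[...,0],W[...,1],W[...,2]
print(rect(c,(abs(X-.595)<.08)&(abs(Y+.1)<.05)&(hsv[...,0]<18)&(hsv[...,1]>90)&(Z>.02),.034), np.nanmedian(Z[(abs(X-.595)<.03)&(abs(Y+.1)<.012)]))
E
```

```text
[0.6017 0.2142 0.0626] [-0.0165  0.9999  0.0012  0.0015] yawY 91.89 [ 0.166  0.722  1.51   0.002  0.906 -1.439] 11.35 [ 0.1 -0.2 -1.1] 0.05247501628851474 0.0
(array([593.6, -97.1,  -2.2,  91.8,  36.7]), array([593.3, -97.7,  -4.3,  93.2,  37.5]), 433) 0.03346683292434353
```

Call:
send_rows(moves=[0.6, 0, 0, -2, 0, 0, 0, 0.6, 0, 0, -3.5, 0, 0, 0, 0.6, 0, 0, -4.2, 0, 0, 0, 0.6, 0, 0, -4.7, 0, 0, 0, 0.2, 0, 0, -4.7, 0, 0, 0], grip_force=15)

```text
time: 11.82
position: [0.602, 0.207, 0.0152]
tool_rot: [-0.013, 1.0, -0.0, -0.0]
ft_force: [-0.9, -0.2, -0.3]
grip_width: 0.05
grip_force: 0.0
```

Call:
send_rows(moves=[0.2, 0, 0, 0, 0, 0, 0, 0.2, 0, 0, 0, 0, 0, 0, 0.2, 0, 0, 0, 0, 0, 0, 0.2, 0, 0, 0, 0, 0, 0, 0.2, 0, 0, 0, 0, 0, 0])

```text
time: 12.23
position: [0.6032, 0.2081, 0.0169]
tool_rot: [-0.014, 1.0, 0.0, 0.002]
ft_force: [0.0, -0.9, 2.6]
grip_width: 0.032
grip_force: 15.0
```

```bash
python3 o.py
```

```text
[0.6032 0.2081 0.0169] [-0.0137  0.9999  0.      0.0017] yawY 91.57 [ 1.580e-01  7.880e-01  1.528e+00 -1.000e-03  8.220e-01 -1.440e+00] 12.2333 [ 0.  -0.9  2.6] 0.03198460456267257 14.999339282512665
```

Call:
send_rows(moves=[0.2, 0, 0, 0.5, 0, 0, 0, 0.2, 0, 0, 2.5, 0, 0, 0, 0.2, 0, 0, 5, 0, 0, 0, 0.2, 0, -2, 7, 0, 0, 0, 0.2, 0, -5, 7, 0, 0, 0], grip_force=25)

```text
time: 12.65
position: [0.6053, 0.1606, 0.0904]
tool_rot: [-0.016, 1.0, 0.001, 0.005]
ft_force: [0.1, -0.7, -0.4]
grip_width: 0.0314
grip_force: 25.0
```

Call:
send_rows(moves=[0.2, 0, -4, 0, 0, 0, -0.04, 0.2, 0.1, -8, 0, 0, 0, -0.077, 0.2, 0.1, -12, 0, 0, 0, -0.077, 0.2, 0.1, -14.7, -2, 0, 0, -0.077, 0.2, 0.1, -15.7, -3.5, 0, 0, -0.077])

```text
time: 13.07
position: [0.6043, -0.0033, 0.0514]
tool_rot: [0.027, 1.0, -0.001, 0.002]
ft_force: [0.8, 0.6, -0.5]
grip_width: 0.0319
grip_force: 25.0
```

Call:
send_rows(moves=[0.2, 0, 0, -1, 0, 0, 0, 0.2, 0, 0, -1.5, 0, 0, 0, 0.2, 0, 0, -2.0, 0, 0, 0, 0.2, 0, 0, -2.0, 0, 0, 0, 0.2, 0, 0, -2.0, 0, 0, 0])

```text
time: 13.48
position: [0.6035, 0.0026, 0.0311]
tool_rot: [0.024, 1.0, 0.0, 0.001]
ft_force: [-0.0, -0.2, -1.3]
grip_width: 0.0316
grip_force: 25.0
```

```bash
python3 o.py
```

```text
[0.6035 0.0026 0.0311] [2.380e-02 9.997e-01 1.000e-04 8.000e-04] yawY 87.27 [-1.810e-01  7.360e-01  1.616e+00  1.000e-03  7.890e-01 -1.705e+00] 13.4833 [-0.  -0.2 -1.3] 0.031628925196473735 24.997897446155548
```

Call:
send_rows(moves=[0.2, 0, -0.1, -0.8, 0, 0, 0, 0.2, 0, -0.1, -1.5, 0, 0, 0, 0.2, 0, -0.1, -2.0, 0, 0, 0, 0.2, 0, -0.1, -2.3, 0, 0, 0, 0.2, 0, -0.1, -2.5, 0, 0, 0])

```text
time: 13.9
position: [0.603, 0.0003, 0.0052]
tool_rot: [0.025, 1.0, 0.0, 0.0]
ft_force: [0.6, 0.1, -1.4]
grip_width: 0.0317
grip_force: 25.0
```

Call:
send_rows(moves=[0.2, 0, 0, -0.05, 0, 0, 0, 0.2, 0, 0, -0.1, 0, 0, 0, 0.2, 0, 0, -0.15, 0, 0, 0, 0.2, 0, 0, -0.2, 0, 0, 0, 0.2, 0, 0, -0.2, 0, 0, 0])

```text
time: 14.32
position: [0.6035, 0.0, 0.0041]
tool_rot: [0.025, 1.0, 0.0, 0.001]
ft_force: [-0.6, 0.6, -2.0]
grip_width: 0.0319
grip_force: 25.0
```

```bash
python3 o.py
```

```text
[0.6035 0.     0.0041] [2.490e-02 9.997e-01 0.000e+00 9.000e-04] yawY 87.15 [-0.185  0.779  1.624  0.     0.737 -1.706] 14.3167 [-0.6  0.6 -2. ] 0.03188023868635775 24.997840225696564
```

Add 1 mm in y and finish the touch-down.

Call:
send_rows(moves=[0.2, 0, 0.1, 0, 0, 0, 0, 0.2, 0, 0.1, -0.05, 0, 0, 0, 0.2, 0, 0.1, -0.1, 0, 0, 0, 0.2, 0, 0.1, -0.1, 0, 0, 0])

```text
time: 14.65
position: [0.6035, 0.0012, 0.0039]
tool_rot: [0.025, 1.0, 0.0, 0.001]
ft_force: [-0.9, -0.2, 5.1]
grip_width: 0.0319
grip_force: 25.0
```

```bash
python3 o.py
```

```text
[0.6035 0.0012 0.0039] [2.480e-02 9.997e-01 1.000e-04 1.000e-03] yawY 87.15 [-1.830e-01  7.790e-01  1.624e+00  1.000e-03  7.370e-01 -1.705e+00] 14.65 [-0.9 -0.2  5.1] 0.031897791296220536 24.999380707740784
```

Call:
send_rows(moves=[0.5, 0, 0, 0, 0, 0, 0, 0.5, 0, 0, 0, 0, 0, 0, 0.5, 0, 0, 0, 0, 0, 0, 0.5, 0, 0, 0.5, 0, 0, 0, 0.5, 0, 0, 2, 0, 0, 0])

```text
time: 15.07
position: [0.6016, 0.0014, 0.0213]
tool_rot: [0.025, 1.0, 0.0, -0.002]
ft_force: [-0.3, 1.0, -0.4]
grip_width: 0.0433
grip_force: 0.0
```

Call:
send_rows(moves=[0.7, 0, 0, 4, 0, 0, 0, 0.7, 0, -4, 8, 0, 0, 0, 0.7, 0, -8, 10, 0, 0, 0, 0.7, 0, -8, 10, 0, 0, 0, 0.7, 0, -8, 10, 0, 0, 0])

```text
time: 15.48
position: [0.6059, -0.0831, 0.1262]
tool_rot: [0.027, 1.0, -0.002, 0.004]
ft_force: [0.8, 0.4, 0.1]
grip_width: 0.0598
grip_force: 0.0
```

```bash
python3 o.py
python3 - <<'E'
from m import *
for n in("top","side"):
    c=shot(n); np.savez(n+"3.npz",**c); W=cloud(c); im=c['pixels']; hsv=cv2.cvtColor(im,cv2.COLOR_BGR2HSV); X,Y,Z=W[...,0],W[...,1],W[...,2]
    pile=(X>.48)&(X<.7)&(Z>.015)&(Z<.036)
    for nm,y in(('plate',(.165,.245)),('long',(.246,.345))):
        m=(pile&(Y>y[0])&(Y<y[1])&(hsv[...,2]>95)).astype(np.uint8); m=cv2.morphologyEx(m,cv2.MORPH_CLOSE,np.ones((5,5)))
        print(n,nm,*rect(c,m>0,.027))
    m=(abs(X-.6)<.06)&(abs(Y)<.04)&(Z>.025)&(Z<.045); print(n,'short',*rect(c,m,.034)) if m.sum()>50 else 0
im=np.load("top3.npz")['pixels'][160:270,200:380]; cv2.imwrite("pics/t3.png",cv2.resize(im,None,fx=4.2,fy=4.2,interpolation=cv2.INTER_CUBIC))
E
```

```text
[ 0.6059 -0.0831  0.1262] [ 0.0268  0.9996 -0.0015  0.0044] yawY 86.93 [-0.319  0.603  1.548 -0.     0.982 -1.836] 15.4833 [0.8 0.4 0.1] 0.05983726212722163 0.0
top plate [592.4 205.9  -5.8 113.8  45. ] [592.  205.9  -5.9 114.   45.2] 628
top long [602.8 293.3  -3.8 139.3  51.7] [602.3 293.3  -3.7 139.8  51.5] 874
top short [601.    3.1  -1.3  68.5  28.3] [592.8   6.6   9.7  78.2  28.7] 189
side plate [588.4 208.1  -5.8 115.9  46.2] [588.  208.4  -5.7 115.   46.1] 661
side long [599.2 294.3  -3.8 140.   49.9] [598.2 294.8  -3.7 140.   49.7] 1016
side short [598.3   6.4  -2.2  71.5  40.1] [598.4   7.2  -2.3  84.1  40.5] 269
```

View pics/t3.png

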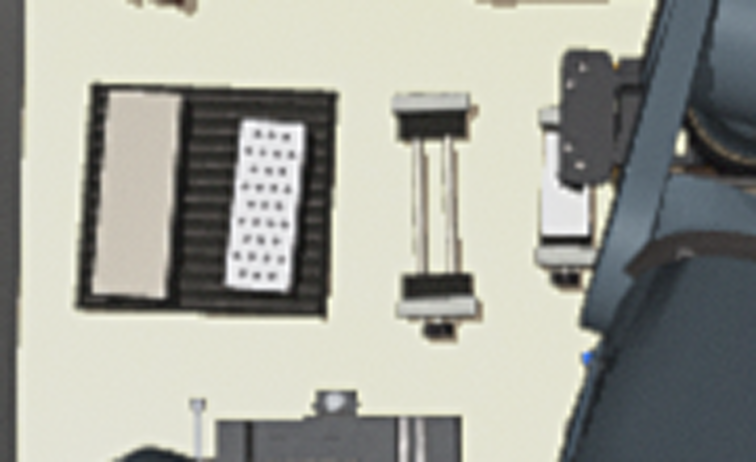

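Call:
send_rows(moves=[0.75, -0.2, 4, 0, 0, 0, -0.02, 0.75, -0.5, 8, 0, 0, 0, -0.051, 0.75, -0.7, 12, 0, 0, 0, -0.051, 0.75, -0.9, 16, 0, 0, 0, -0.051, 0.75, -1.1, 20, 0, 0, 0, -0.051])

```text
time: 16.0
position: [0.5897, 0.1243, 0.1209]
tool_rot: [0.05, 0.999, 0.0, -0.002]
ft_force: [-0.1, 0.7, 0.4]
grip_width: 0.0649
grip_force: 0.0
```

Call:
send_rows(moves=[0.75, 0, 4, -1, 0, 0, 0, 0.75, 0, 7, -2, 0, 0, 0, 0.75, 0, 8.5, -4, 0, 0, 0, 0.75, 0, 8.5, -7, 0, 0, 0, 0.75, 0, 8.5, -9, 0, 0, 0])

```text
time: 16.42
position: [0.5887, 0.2092, 0.0293]
tool_rot: [0.048, 0.999, -0.0, -0.002]
ft_force: [-0.7, -1.1, -1.0]
grip_width: 0.0651
grip_force: 0.0
```

Call:
send_rows(moves=[0.75, 0, 0, -1.5, 0, 0, 0, 0.75, 0, 0, -2.5, 0, 0, 0, 0.75, 0, 0, -3.3, 0, 0, 0, 0.75, 0, 0, -3.7, 0, 0, 0, 0.75, 0, 0, -3.7, 0, 0, 0])

```text
time: 16.83
position: [0.5915, 0.2063, -0.0051]
tool_rot: [0.05, 0.999, -0.0, -0.0]
ft_force: [-0.4, -0.2, 1.1]
grip_width: 0.0654
grip_force: 0.0
```

```bash
python3 o.py
```

```text
[ 0.5915  0.2063 -0.0051] [ 5.020e-02  9.987e-01 -1.000e-04 -2.000e-04] yawY 84.24 [ 0.158  0.813  1.562 -0.     0.767 -1.313] 16.8333 [-0.4 -0.2  1.1] 0.0653637749764345 0.0
```

Call:
send_rows(moves=[0.3, 0, 0, 0, 0, 0, 0, 0.3, 0, 0, 0, 0, 0, 0, 0.3, 0, 0, 0, 0, 0, 0, 0.3, 0, 0, 0, 0, 0, 0, 0.3, 0, 0, 0, 0, 0, 0], grip_force=30)

```text
time: 17.25
position: [0.593, 0.206, -0.0032]
tool_rot: [0.05, 0.999, 0.0, 0.001]
ft_force: [0.2, -0.1, 1.4]
grip_width: 0.0434
grip_force: 30.0
```

```bash
python3 o.py
```

```text
[ 0.593   0.206  -0.0032] [5.040e-02 9.987e-01 1.000e-04 1.500e-03] yawY 84.22 [ 1.570e-01  8.100e-01  1.561e+00 -1.000e-03  7.680e-01 -1.313e+00] 17.25 [ 0.2 -0.1  1.4] 0.043405871359312405 30.00019669532776
```

Call:
send_rows(moves=[0.3, 0, 0, 0.5, 0, 0, 0, 0.3, 0, 0, 2, 0, 0, 0, 0.3, 0, 0, 4, 0, 0, 0, 0.3, 0, -2, 6, 0, 0, 0.03, 0.3, 0, -5, 6.5, 0, 0, 0.06], grip_force=35)

```text
time: 17.67
position: [0.5937, 0.1584, 0.0636]
tool_rot: [0.018, 1.0, 0.001, 0.003]
ft_force: [1.6, -1.5, -3.9]
grip_width: 0.0438
grip_force: 35.0
```

Call:
send_rows(moves=[0.3, 0.05, -3.5, 0, 0, 0, 0.05, 0.3, 0.05, -6.4, 0, 0, 0, 0.05, 0.3, 0.05, -6.4, -1, 0, 0, 0.05, 0.3, 0.05, -6.4, -2.5, 0, 0, 0.05, 0.3, 0.05, -6.4, -3.5, 0, 0, 0.05])

```text
time: 18.08
position: [0.5919, 0.0915, 0.0248]
tool_rot: [-0.004, 1.0, 0.0, -0.0]
ft_force: [-0.9, 0.7, -4.7]
grip_width: 0.0437
grip_force: 35.0
```

Call:
send_rows(moves=[0.3, 0, 0, 0, 0, 0, 0, 0.3, 0, 0, 0, 0, 0, 0, 0.3, 0, 0, 0, 0, 0, 0])

```text
time: 18.33
position: [0.5929, 0.0928, 0.026]
tool_rot: [-0.005, 1.0, 0.0, 0.001]
ft_force: [-0.1, -0.1, -4.1]
grip_width: 0.0436
grip_force: 35.0
```

```bash
python3 o.py
```

```text
[0.5929 0.0928 0.026 ] [-5.1e-03  1.0e+00  1.0e-04  8.0e-04] yawY 90.58 [-0.031  0.741  1.626  0.     0.773 -1.612] 18.3333 [-0.1 -0.1 -4.1] 0.043581548039755336 34.998682737350464
```

Call:
send_rows(moves=[0.3, 0.05, -0.05, -0.5, 0, 0, 0, 0.3, 0.05, -0.05, -1.0, 0, 0, 0, 0.3, 0.05, -0.05, -1.4, 0, 0, 0, 0.3, 0.05, -0.05, -1.6, 0, 0, 0, 0.3, 0.05, -0.05, -1.7, 0, 0, 0])

```text
time: 18.75
position: [0.593, 0.0917, 0.0084]
tool_rot: [-0.005, 1.0, 0.0, 0.0]
ft_force: [0.8, -0.1, -4.7]
grip_width: 0.0435
grip_force: 35.0
```

Call:
send_rows(moves=[0.3, 0, 0, -0.05, 0, 0, 0, 0.3, 0, 0, -0.1, 0, 0, 0, 0.3, 0, 0, -0.15, 0, 0, 0, 0.3, 0, 0, -0.15, 0, 0, 0])

```text
time: 19.08
position: [0.5935, 0.0916, 0.0078]
tool_rot: [-0.005, 1.0, 0.0, 0.001]
ft_force: [-0.4, 0.4, -3.1]
grip_width: 0.0437
grip_force: 35.0
```

```bash
python3 o.py
```

```text
[0.5935 0.0916 0.0078] [-4.6e-03  1.0e+00  1.0e-04  1.0e-03] yawY 90.53 [-0.033  0.77   1.631  0.     0.739 -1.613] 19.0833 [-0.4  0.4 -3.1] 0.04370994448525779 34.99910116195679
```

Call:
send_rows(moves=[0.3, 0, 0, -0.05, 0, 0, 0, 0.3, 0, 0, -0.1, 0, 0, 0, 0.3, 0, 0, -0.1, 0, 0, 0])

```text
time: 19.33
position: [0.5935, 0.0916, 0.0078]
tool_rot: [-0.005, 1.0, 0.0, 0.001]
ft_force: [-2.8, 0.1, 5.0]
grip_width: 0.0436
grip_force: 35.0
```

Call:
send_rows(moves=[0.65, 0, 0, 0, 0, 0, 0, 0.65, 0, 0, 0, 0, 0, 0, 0.65, 0, 0, 0, 0, 0, 0, 0.65, 0, 0, 0.3, 0, 0, 0, 0.65, 0, 0, 1.5, 0, 0, 0])

```text
time: 19.75
position: [0.5921, 0.0916, 0.0203]
tool_rot: [-0.005, 1.0, 0.0, -0.001]
ft_force: [-0.5, 0.4, -0.3]
grip_width: 0.0558
grip_force: 0.0
```

Call:
send_rows(moves=[0.8, 0, 0, 4, 0, 0, 0, 0.8, 0, 4, 7, 0, 0, -0.02, 0.8, 0.3, 8, 9, 0, 0, -0.06, 0.8, 0.6, 12, 9, 0, 0, -0.075, 0.8, 0.95, 16, 9, 0, 0, -0.075])

```text
time: 20.17
position: [0.6041, 0.246, 0.1153]
tool_rot: [0.034, 0.999, 0.001, 0.004]
ft_force: [1.1, -1.1, -0.8]
grip_width: 0.069
grip_force: 0.0
```

Call:
send_rows(moves=[0.8, 0, 3, 0, 0, 0, 0, 0.8, 0, 4.2, -2, 0, 0, 0, 0.8, 0, 4.2, -5, 0, 0, 0, 0.8, 0, 4.2, -7, 0, 0, 0, 0.8, 0, 4.2, -8, 0, 0, 0])

```text
time: 20.58
position: [0.6003, 0.2866, 0.0293]
tool_rot: [0.032, 0.999, -0.001, -0.001]
ft_force: [-0.2, -0.7, -0.8]
grip_width: 0.0695
grip_force: 0.0
```

```bash
python3 o.py
```

```text
[0.6003 0.2866 0.0293] [ 3.230e-02  9.995e-01 -6.000e-04 -1.100e-03] yawY 86.3 [ 2.780e-01  7.980e-01  1.444e+00 -1.000e-03  9.020e-01 -1.228e+00] 20.5833 [-0.2 -0.7 -0.8] 0.0695435674175055 0.0
```

Call:
send_rows(moves=[0.8, 0, 0, 0, 0, 0, 0, 0.8, 0, 0, -1.5, 0, 0, 0, 0.8, 0, 0, -2.7, 0, 0, 0, 0.8, 0, 0, -3.4, 0, 0, 0, 0.8, 0, 0, -3.6, 0, 0, 0])

```text
time: 21.0
position: [0.6019, 0.286, -0.0053]
tool_rot: [0.033, 0.999, -0.0, 0.0]
ft_force: [0.3, -0.2, -0.4]
grip_width: 0.0701
grip_force: 0.0
```

Call:
send_rows(moves=[0.4, 0, 0, 0, 0, 0, 0, 0.4, 0, 0, 0, 0, 0, 0, 0.4, 0, 0, 0, 0, 0, 0, 0.4, 0, 0, 0, 0, 0, 0, 0.4, 0, 0, 0, 0, 0, 0])

```text
time: 21.42
position: [0.6029, 0.2871, -0.004]
tool_rot: [0.033, 0.999, 0.001, 0.002]
ft_force: [0.8, 3.0, 0.7]
grip_width: 0.05
grip_force: 35.0
```

```bash
python3 o.py
```

```text
[ 0.6029  0.2871 -0.004 ] [3.290e-02 9.995e-01 6.000e-04 1.600e-03] yawY 86.23 [ 0.277  0.847  1.451  0.     0.841 -1.228] 21.4167 [0.8 3.  0.7] 0.049953039502989564 35.000208020210266
```

Call:
send_rows(moves=[0.4, 0, 0, 0.5, 0, 0, 0, 0.4, 0, 0, 2, 0, 0, 0, 0.4, 0, 0, 5, 0, 0, 0, 0.4, 0, -1.5, 8, 0, 0, 0, 0.4, 0, -5, 9, 0, 0, 0], grip_force=40)

```text
time: 21.83
position: [0.6046, 0.2402, 0.0895]
tool_rot: [0.03, 1.0, 0.002, 0.005]
ft_force: [2.0, -0.0, -2.8]
grip_width: 0.0496
grip_force: 40.0
```

Call:
send_rows(moves=[0.4, -0.5, -4, 0, 0, 0, 0, 0.4, -1, -8, 0, 0, 0, 0.01, 0.4, -1.5, -12, 0, 0, 0, 0.017, 0.4, -2, -16, 0, 0, 0, 0.017, 0.4, -2.5, -20, 0, 0, 0, 0.017])

```text
time: 22.25
position: [0.5758, 0.0345, 0.0853]
tool_rot: [0.024, 1.0, -0.0, -0.0]
ft_force: [0.4, -1.0, -3.5]
grip_width: 0.0494
grip_force: 40.0
```

Call:
send_rows(moves=[0.4, -0.5, -4, 0, 0, 0, 0, 0.4, -1, -8, 0, 0, 0, 0, 0.4, -1.5, -12, 0, 0, 0, 0, 0.4, -2, -16, 0, 0, 0, 0, 0.4, -2.5, -20, 0, 0, 0, 0])

```text
time: 22.67
position: [0.5508, -0.1654, 0.0853]
tool_rot: [0.024, 1.0, 0.0, -0.0]
ft_force: [0.7, 0.1, -3.0]
grip_width: 0.0496
grip_force: 40.0
```

Call:
send_rows(moves=[0.4, -0.85, -2, 0, 0, 0, 0, 0.4, -0.85, -3.25, 0, 0, 0, 0, 0.4, -0.85, -3.25, -2, 0, 0, 0, 0.4, -0.85, -3.25, -3.5, 0, 0, 0, 0.4, -0.85, -3.25, -3.5, 0, 0, 0])

```text
time: 23.08
position: [0.5411, -0.1946, 0.0477]
tool_rot: [0.025, 1.0, 0.002, -0.002]
ft_force: [-0.9, 0.2, -3.5]
grip_width: 0.0496
grip_force: 40.0
```

Call:
send_rows(moves=[0.4, 0, 0, 0, 0, 0, 0, 0.4, 0, 0, 0, 0, 0, 0, 0.4, 0, 0, 0, 0, 0, 0])

```text
time: 23.33
position: [0.5446, -0.1958, 0.0513]
tool_rot: [0.024, 1.0, -0.0, 0.002]
ft_force: [0.6, 0.4, -2.7]
grip_width: 0.0496
grip_force: 40.0
```

```bash
python3 o.py
```

```text
[ 0.5446 -0.1958  0.0513] [ 2.380e-02  9.997e-01 -4.000e-04  1.500e-03] yawY 87.27 [-5.390e-01  6.810e-01  1.674e+00  1.000e-03  7.830e-01 -2.063e+00] 23.3333 [ 0.6  0.4 -2.7] 0.04955133862008153 39.998576045036316
```

Call:
send_rows(moves=[0.4, 0, 0, -1.2, 0, 0, 0, 0.4, 0, 0, -2.4, 0, 0, 0, 0.4, 0, 0, -3.4, 0, 0, 0, 0.4, 0, 0, -3.8, 0, 0, 0, 0.4, 0, 0, -4.0, 0, 0, 0])

```text
time: 23.75
position: [0.5427, -0.1954, 0.0086]
tool_rot: [0.024, 1.0, 0.001, -0.001]
ft_force: [-0.4, 0.3, -3.1]
grip_width: 0.0497
grip_force: 40.0
```

Call:
send_rows(moves=[0.4, 0, 0, -0.1, 0, 0, 0, 0.4, 0, 0, -0.2, 0, 0, 0, 0.4, 0, 0, -0.3, 0, 0, 0, 0.4, 0, 0, -0.35, 0, 0, 0, 0.4, 0, 0, -0.35, 0, 0, 0])

```text
time: 24.17
position: [0.5441, -0.1962, 0.0071]
tool_rot: [0.024, 1.0, -0.0, 0.001]
ft_force: [-0.6, 0.1, -2.8]
grip_width: 0.0494
grip_force: 40.0
```

```bash
python3 o.py
```

```text
[ 0.5441 -0.1962  0.0071] [ 2.440e-02  9.997e-01 -2.000e-04  1.100e-03] yawY 87.21 [-5.400e-01  7.540e-01  1.690e+00  1.000e-03  6.960e-01 -2.063e+00] 24.1667 [-0.6  0.1 -2.8] 0.04943983954309036 39.998377561569214
```

Call:
send_rows(moves=[0.4, 0, 0, -0.05, 0, 0, 0, 0.4, 0, 0, -0.1, 0, 0, 0, 0.4, 0, 0, -0.12, 0, 0, 0])

```text
time: 24.42
position: [0.544, -0.1962, 0.007]
tool_rot: [0.024, 1.0, -0.0, 0.001]
ft_force: [-1.3, 1.2, 7.4]
grip_width: 0.0497
grip_force: 40.0
```

```bash
python3 o.py
```

```text
[ 0.544  -0.1962  0.007 ] [ 2.440e-02  9.997e-01 -2.000e-04  1.200e-03] yawY 87.21 [-5.400e-01  7.540e-01  1.690e+00  1.000e-03  6.950e-01 -2.063e+00] 24.4167 [-1.3  1.2  7.4] 0.04970292808921563 40.00188410282135
```

Call:
send_rows(moves=[0.7, 0, 0, 0, 0, 0, 0, 0.7, 0, 0, 0, 0, 0, 0, 0.7, 0, 0, 0, 0, 0, 0, 0.7, 0, 0, 0.3, 0, 0, 0, 0.7, 0, 0, 1.5, 0, 0, 0])

```text
time: 24.83
position: [0.5426, -0.1954, 0.0196]
tool_rot: [0.024, 1.0, 0.001, -0.001]
ft_force: [-0.9, 0.6, 0.3]
grip_width: 0.0604
grip_force: 0.0
```

Call:
send_rows(moves=[0.7, 0, 0, 4, 0, 0, 0, 0.7, 0, 0, 8, 0, 0, 0, 0.7, 0, 0, 12, 0, 0, 0, 0.7, 0, 4, 13, 0, 0, 0, 0.7, 0, 8, 13, 0, 0, 0])

```text
time: 25.25
position: [0.5476, -0.1186, 0.1561]
tool_rot: [0.027, 1.0, -0.002, 0.006]
ft_force: [0.4, 0.3, 0.2]
grip_width: 0.0605
grip_force: 0.0
```

Call:
send_rows(moves=[0.7, -1, 20, 0, 0, 0, 0.2, 0.7, -1, 20, 0, 0, 0, 0.2, 0.7, -1, 20, 0, 0, 0, 0.2, 0.7, -1, 20, 0, 0, 0, 0.2, 0.7, -1, 20, 0, 0, 0, 0.2])

```text
time: 25.67
position: [0.533, 0.0868, 0.1517]
tool_rot: [-0.076, 0.997, 0.0, 0.001]
ft_force: [0.4, -0.1, 0.1]
grip_width: 0.0608
grip_force: 0.0
```

Call:
send_rows(moves=[0.7, -5, 20, 0, 0, 0, 0.3, 0.7, -5, 20, 0, 0, 0, 0.3, 0.7, -5, 20, 0, 0, 0, 0.3, 0.7, -5, 20, 0, 0, 0, 0.3, 0.7, -5, 20, 0, 0, 0, 0.3])

```text
time: 26.08
position: [0.4829, 0.2861, 0.1517]
tool_rot: [-0.224, 0.975, 0.0, 0.001]
ft_force: [0.6, -0.4, -0.2]
grip_width: 0.0611
grip_force: 0.0
```

Call:
send_rows(moves=[0.7, -14, 15, 0, 0, 0, 0.3, 0.7, -14, 15, 0, 0, 0, 0.3, 0.7, -14, 15, 0, 0, 0, 0.3, 0.7, -14, 15, 0, 0, 0, 0.3, 0.7, -14, 15, 0, 0, 0, 0.3])

```text
time: 26.5
position: [0.3419, 0.4355, 0.1516]
tool_rot: [-0.367, 0.93, 0.001, 0.001]
ft_force: [1.0, -0.6, 0.4]
grip_width: 0.0608
grip_force: 0.0
```

```bash
python3 o.py
python3 - <<'E'
from m import *
for n in("top","side"):
    c=shot(n); np.savez(n+"4.npz",**c); W=cloud(c); im=c['pixels']; hsv=cv2.cvtColor(im,cv2.COLOR_BGR2HSV); X,Y,Z=W[...,0],W[...,1],W[...,2]
    for nm,x,y0,h,l,w in(('plate',.5924,.092,.038,.115,.054),('short',.6025,.0011,.034,.07,.042),('brown',.5948,-.1,.034,.092,.048),('long',.5436,-.1955,.038,.14,.06)):
        m=(abs(X-x)<l/2+.006)&(abs(Y-y0)<w/2+.004)&(Z>h-.007)&(Z<h+.01)
        m=cv2.morphologyEx(m.astype(np.uint8),cv2.MORPH_OPEN,np.ones((3,3)))
        print(n,nm,*rect(c,m>0,h), np.nanmedian(Z[m>0]).round(4))
t=np.load("top4.npz")['pixels'][140:290,200:440]; cv2.imwrite("pics/t4.png",cv2.resize(t,None,fx=3.3,fy=3.3,interpolation=cv2.INTER_CUBIC))
t=np.load("side4.npz")['pixels'][140:270,265:405]; cv2.imwrite("pics/s5.png",cv2.resize(t,None,fx=4.6,fy=4.6,interpolation=cv2.INTER_CUBIC))
E
```

```text
[0.3419 0.4355 0.1516] [-3.671e-01  9.302e-01  6.000e-04  1.100e-03] yawY 133.07 [ 7.03e-01  5.02e-01  1.67e+00  1.00e-03  9.67e-01 -1.62e+00] 26.5 [ 1.  -0.6  0.4] 0.06077468975197637 0.0
top plate [592.5  92.3  -0.6 111.2  42.2] [591.5  93.2   0.8 113.7  43.1] 610 0.0374
top short [602.4   1.6  -1.3  65.8  31.3] [602.8   2.8  -2.8  69.2  31.6] 268 0.0335
top brown [593.7 -97.   -2.2  91.5  36.9] [594.5 -97.1  -3.2  91.1  39. ] 443 0.0335
top long [ 543.4 -194.    -3.   139.8   50.8] [ 542.8 -194.9   -2.5  140.4   52. ] 917 0.0374
side plate [5.885e+02 9.570e+01 1.000e-01 1.151e+02 4.980e+01] [588.1  95.6   0.6 115.3  48.3] 557 0.0378
side short [598.7   5.5  -1.7  70.6  38.4] [598.8   5.5  -2.7  70.6  38.1] 233 0.0338
side brown [589.9 -93.9  -2.1  92.8  46.6] [591.  -94.6  -3.1  92.9  43.4] 290 0.0338
side long [ 539.4 -191.7   -4.3  140.1   57.3] [ 537.9 -191.4   -2.9  139.    55.3] 495 0.0379
```

View pics/t4.png

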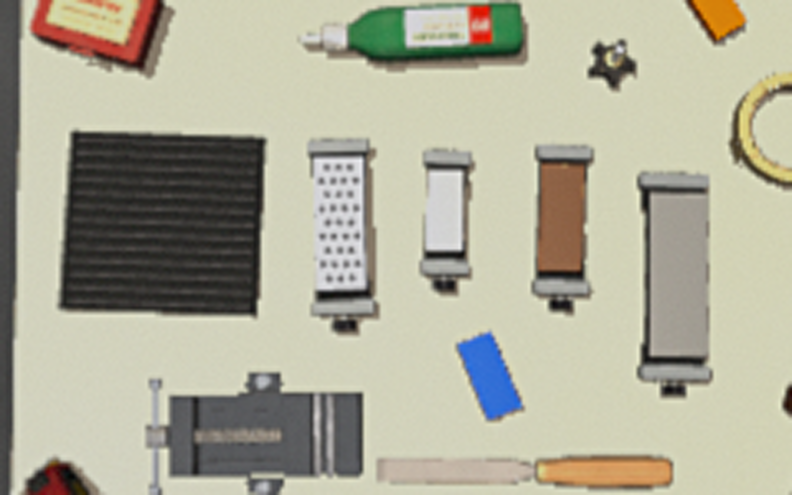

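View pics/s5.png

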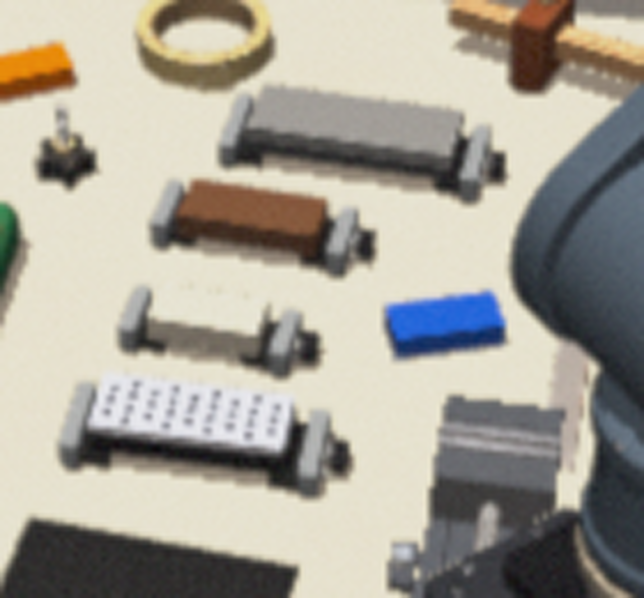

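All four stones are seated level between the jaws of their own holders, honing faces up, within about 1–2 mm of centre. The plate is at (340,225), short at (445,210), brown at (562,217) and long at (677,275). The chisel at (525,472) and the bottle at (440,30) haven't moved, so I'm handing in.

```bash
python3 -c "
from rig import workorder
print(workorder.hand_in())"
```

```text
the job is handed in; nothing more can be done
None
```

The job is handed in: all four stones are seated honing face up in their own holders, within about 2 mm of centre and square to them; joint 6 briefly read -2.854 rad against its -2.85 limit, which may count against it.

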